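# Test two blade guards with the cheese slicer

## Task

Pick up the cheese slicer by its wooden handle and use its flat blade as a feeler on the two low wooden blade guards, with the blade square to the opening and flat just above or on the table. First push the blade straight against the guard with the narrow opening, so that it jams against the two posts; then draw it back, slide the blade into the guard with the wide opening until the broad part of the blade is all under the roof, and leave the slicer lying flat there.

Things in the scene. Friction and masses are not known exactly. Their poses are not given: they have to be found in the camera images.
- slicer_grip (a point): Grip point of the loose cheese slicer (about 75 g, 216 mm long, lying flat), half-way up its round wooden handle (110 mm long, 20 mm thick), 10 mm above the table. x axis along the slicer from handle to blade, z up. The blade's front edge is 143 mm ahead, the handle's end 73 mm behind.
- slicer_tip (a point): Middle of the front edge of the slicer's flat steel blade, 2 mm above the table as it lies; axes as slicer_grip. The blade is 60 mm broad and 2 mm thick over its last 44 mm and narrows behind that to the neck.
- guard_wide: Blade guard with the wide opening: low brown wooden bridge fixed to the table, 80 mm deep (x), 130 wide (y), 44 tall. 14 mm roof, set back 10 mm, on two posts 20 mm wide; opening between them 90 mm wide, 30 high from the table, 71 deep to a back wall. The blade fits. Origin: centre of the underside; x from the open front to the back, posts' front at x = -40 mm.
- guard_narrow: Blade guard with the narrow opening: outside, origin and axes as guard_wide, fixed too, but posts 45 mm wide and only 40 mm between them, so the blade jams against the posts' front face (x = -40 mm). The guards stand side by side, open fronts towards the robot; either may be the left one.

How it is judged:
By the outcome, as a careful person would: the job done as asked, in the order asked, and still so for the second after the job is handed in, with the robot touching nothing.
It also fails if it takes over 51 s, if anything falls off the work surface, if the arm or the gripper's body presses on something with over 40 N, if the wrist force passes 120 N, or if a joint passes its speed limit or range.

## Robot

A 6-joint arm with a two-finger parallel gripper is mounted at the origin on a cart in front of the work surface, level with it; the furniture and walls round the work are solid. World frame = base frame: x ahead of the robot, y to its left, z up, the work surface at z = 0. Lengths are in mm, angles in rad, forces in N, time in s.
With the tool pointing down it reaches from about 250 to 775 mm from the base axis. Payload 4 kg.
Tool frame: the origin (TCP) lies on the mounting face of the last link; the fingertips stand 199 mm ahead of it and the grasp point (between the pads) lies 180 mm ahead of it; z points along the fingers, y is the line along which they close (so a half turn about z gives the same grasp; the last joint's range is limited). The gripper opens to 94 mm and grips with 3 to 60 N. Pads are 16 mm wide; open, the fingers measure 119 mm over their backs; the gripper's body (75 mm by 177 mm) begins 78 mm behind the grasp point.
Start: joints at [-1.408, 0.087, 1.371, -0, 1.684, -0.103], TCP at [144.468, -530.687, 404.706] pointing down, gripper open.
Joint ranges: [-3.1, 3.1], [-0.76, 2.03], [0.27, 2.55], [-1.08, 4.22], [0.17, 2.65], [-2.57, 2.57]. Speed limits (rad/s): [2.79, 2.79, 3.14, 3.14, 3.14, 3.14].

## Interface

Orientations are given as [roll, pitch, yaw] about the fixed x, y, z axes, in that order (R = Rz(yaw) Ry(pitch) Rx(roll)).
In Python, from workcell import robot, cams, ticket gives the robot as it stands.
- The arm moves only by the tool drive_tool, never from a script. Its argument "increments" is one flat list of numbers, 7 for each row, row after row: the turn, a rotation vector about the world's x, y, z scaled (see below), then the shift along the world's x, y, z scaled (see below), then the opening in per cent of the stroke, from 0 (shut) to 100 (fully open). A call has 1 to 20 rows; each row shifts and turns the commanded pose from where the row before left it; what a row does not reach is not made up. The controller multiplies each number of a shift by 6 cm and each number of a turn by 0.08 rad. A row lasts 1/8 s, in which the tool goes at most 62.5 mm and 10.7 degrees, less where a joint would pass 70% of its speed; a pose out of reach is approached as far as the arm can. A call with a number of a shift or a turn outside -1 to 1 is refused whole. A call with a gripper value outside its range is refused whole. The fingers move at their own pace and stop on an object; "newtons" is the grip in N (left out, the last holds). Time passes only in rows, so rows that do not move let the fingers close. It gives the time, the measured TCP pose, the force, the opening and the grip force at its end, in the units of the state.
- robot.read_state(): the state, without advancing time (a new reading comes with each control period).
- cams.read_camera(name): name is "side" or "top" or "wrist"; returns (picture, depth): 384x512x3 uint8, red, green, blue; 384x512 float32, mm along the optical axis (not along the pixel's ray), 0 where there is no reading.
- cams.get_calibration(name): a dict with "fovy" (degrees; the focal length in pixels is half the picture's height over the tangent of half this angle, whatever the lens; pixels are square), "cx", "cy" (the principal point, pixels), "position" and "attitude" of the camera in the world. Camera axes: x right, y up, looking along -z (the intrinsics and any distortion apply to the point x, -y, -z); pixel columns grow to the right and rows downward; lengths in mm; the calibration is good to about 2 mm. The wrist camera is an equidistant fisheye: a pixel r from the principal point sees the ray r / f radians off the axis. A picture is of the moment at which its call begins: read the wrist's pose just before it. get_calibration takes no time and is no camera call; for the wrist camera it gives the pose at the moment of the call.
- ticket.sign_off(): hands the job in; it is judged then, once.
The state is a dict: "time_s": time; "qpos": joint angles; "qvel": joint speeds; "tau": joint torques, N m; "tool_pos": TCP position; "orientation": TCP orientation; "force": force on the tool from outside, world axes, zero at the start; "ft_torque": the same for the moment, N m; "grip_width": opening from 0.0 (shut) to 1.0 (fully open); "grasp_force": force on a finger pad.
Only numpy, scipy, OpenCV 4.12 (cv2) and the standard library are available. Lean on these libraries where they do the work, as an engineer would, in place of code of your own. Each camera call takes 0.05 s, during which the arm holds its last target. There are 200 camera calls.

## Working session

There is one attempt and no reset: what is moved stays moved. The work goes in short steps, Python scripts to look and compute and a tool call to move; the robot and the scene stay as the last step left them, time stands still between calls to the robot, and variables do not carry over. Pictures are saved under pics/ and viewed, at most 10 in all, crops included, and the job is handed in when it is done.

Besides the shell and the picture viewer there is one more tool, called after ">>>" as a command line: name --argument value ..., lists and objects as JSON in quotes. drive_tool: Moves the arm, as the interface text tells. Its arguments: {"type":"object","properties":{"increments":{"type":"array"},"newtons":{"type":"number"}},"required":["increments"]}

```bash
mkdir -p pics
cat > h.py <<'E'
import numpy as np, cv2
from workcell import robot, cams, ticket
from scipy.spatial.transform import Rotation as R
E
python3 - <<'E'
from h import *
print(robot.read_state())
for n in("top","side"):
    print(cams.get_calibration(n))
    p,d=cams.read_camera(n); np.savez(n+'.npz',p=p,d=d)
    cv2.imwrite(f'pics/{n}0.png',p[:,:,::-1])
E
```

```text
{'time_s': 0.0, 'qpos': array([-1.40806561e+00,  8.79659715e-02,  1.37221844e+00,  1.27992334e-05,
        1.68356050e+00, -1.03088491e-01]), 'qvel': array([-0.00114309, -0.00018037, -0.00042216,  0.00034947,  0.00055786,
        0.00025201]), 'tau': array([-2.49581262e-04, -3.40177095e+01, -3.02427614e+01,  7.18464050e-02,
        3.28217167e-02, -1.59991678e-04]), 'tool_pos': array([ 144.47247013, -530.58469809,  403.51586482]), 'orientation': array([-3.13945313e+00, -2.34133405e-04,  2.65820379e-01]), 'force': array([-0.72699391,  0.90164753,  0.54611239]), 'ft_torque': array([ 0.03988702, -0.02163795,  0.02007861]), 'grasp_force': 0.0, 'grip_width': 1.0038104264880747}
{'fovy': 42.12099489931176, 'cx': 252.8349942795591, 'cy': 196.20114198410312, 'position': array([ 366.44275574,  129.4551765 , 1153.02735394]), 'attitude': array([ 0.16749783,  0.01024437, -1.58014664])}
{'fovy': 49.1490379241789, 'cx': 257.4273790981508, 'cy': 185.09355067778537, 'position': array([315.22701043, 912.48521228, 565.87067089]), 'attitude': array([ 1.02703543, -0.02024752, -2.82401011])}
```

View pics/top0.png

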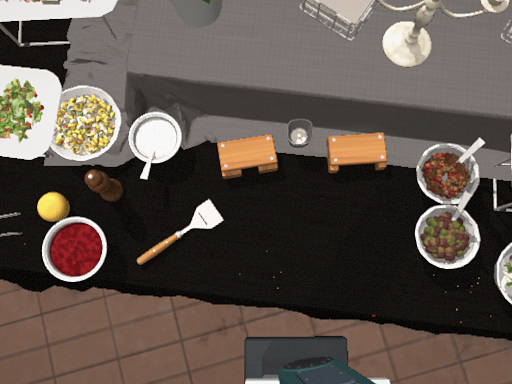

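View pics/side0.png

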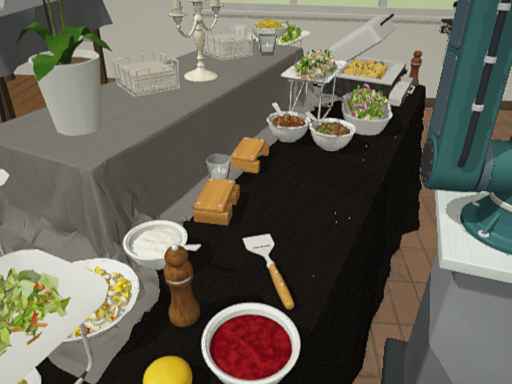

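The top view shows the slicer with its handle at about (158,249) and blade at (208,214). The guards are at (247,155) and (357,150). I'll measure them next.

```bash
cat >> h.py <<'E'
def ray(n,uv,cal=None):
    c=cal or cams.get_calibration(n); f=192/np.tan(np.radians(c['fovy'])/2)
    uv=np.atleast_2d(uv).astype(float); x=(uv[:,0]-c['cx'])/f; y=(uv[:,1]-c['cy'])/f
    if n=='wrist':
        r=np.hypot(x,y)+1e-12; d=np.c_[x/r*np.sin(r),-y/r*np.sin(r),-np.cos(r)]
    else: d=np.c_[x,-y,-np.ones(len(x))]
    return c['position'], R.from_euler('xyz',c['attitude']).apply(d)
def onplane(n,uv,z,cal=None):
    o,d=ray(n,uv,cal); return o+d*((z-o[2])/d[:,2])[:,None]
def big(mask):
    c,_=cv2.findContours(mask.astype(np.uint8),cv2.RETR_EXTERNAL,cv2.CHAIN_APPROX_NONE)
    return sorted(c,key=cv2.contourArea)[::-1]
def rect(P):
    (c,s,a)=cv2.minAreaRect(P[:,:2].astype(np.float32)); return np.round(c,1),np.round(s,1),round(a,2)
E
python3 - <<'E'
from h import *
Z=np.load('top.npz');p,d=Z['p'],Z['d']
hsv=cv2.cvtColor(p,cv2.COLOR_RGB2HSV)
uu,vv=np.meshgrid(np.arange(512),np.arange(384))
o,dr=ray('top',np.c_[uu.ravel(),vv.ravel()])
P=(o+dr*d.reshape(-1,1)).reshape(384,512,3)
box=np.zeros((384,512),bool);box[125:185,210:395]=1
wood=(hsv[...,1]>110)&(hsv[...,2]>70)&(hsv[...,0]<25)
for c in big(box&wood&(P[...,2]>32))[:2]:
    print('roof',rect(onplane('top',c[:,0],44)),cv2.boundingRect(c))
    m=np.zeros((384,512),np.uint8);cv2.drawContours(m,[c],-1,1,-1);print(np.median(P[m>0][:,2]))
box[:]=0;box[190:275,125:230]=1
for nm,m,z in(('handle',wood,12),('blade',(hsv[...,1]<60)&(hsv[...,2]>110),2)):
    c=big(box&m)[0]; Q=onplane('top',c[:,0],z); print(nm,rect(Q)); print(cv2.boxPoints(cv2.minAreaRect(Q[:,:2].astype(np.float32))))
print('table z',np.median(P[230:260,250:330,2]))
cr=np.hstack([p[120:190,205:295],p[120:190,315:405]])
big1=cv2.resize(cr[:,:,::-1],None,fx=4.4,fy=4.4,interpolation=cv2.INTER_CUBIC)
cr2=cv2.resize(p[190:275,125:230,::-1],None,fx=3,fy=3)
o=np.zeros((600,792,3),np.uint8);o[:308]=big1[:308,:792];o[310:565,:315]=cr2
cv2.imwrite('pics/c1.png',o)
E
```

```text
roof (array([649.9, 151.8]), array([ 82. , 129.1]), 8.7) (217, 134, 60, 43)
43.77100222186448
roof (array([655.8, -99.1]), array([ 81.2, 131.3]), 3.24) (327, 133, 60, 38)
43.800789141745554
handle (array([440.3, 360.1]), array([ 19.9, 106.7]), 33.6)
[[402.4962  399.02734]
 [461.56186 310.11444]
 [478.14236 321.12903]
 [419.0767  410.04193]]
blade (array([501.8, 271.4]), array([ 61.6, 112. ]), 33.43)
[[445.24823 301.10135]
 [506.91867 207.66776]
 [558.3388  241.60739]
 [496.66837 335.041  ]]
table z 0.2561273477587065
```

View pics/c1.png

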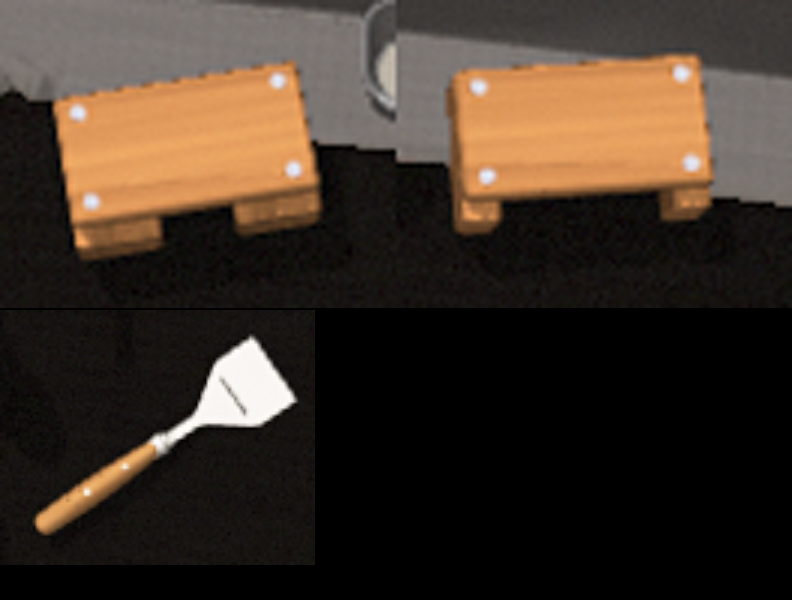

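The left guard (centre near 651,152, yaw about 8.7°) has the thick posts, so it's the narrow one. The right guard (657,-99, yaw about 3.2°) is the wide one. The slicer grip point is near (452.5,344) with yaw -0.985, and the blade points to the upper right of the crop.

>>> drive_tool --increments '[0, 0, 0.98, 0.214, 0.607, -0.07, 100, 0, 0, 0.98, 0.214, 0.607, -0.07, 100, 0, 0, 0.98, 0.214, 0.607, -0.07, 100, 0, 0, 0.98, 0.214, 0.607, -0.07, 100, 0, 0, 0.98, 0.214, 0.607, -0.07, 100, 0, 0, 0.98, 0.214, 0.607, -0.07, 100, 0, 0, 0.98, 0.214, 0.607, -0.07, 100, 0, 0, 0.98, 0.214, 0.607, -0.07, 100, 0, 0, 0.98, 0.214, 0.607, -0.07, 100, 0, 0, 0.98, 0.214, 0.607, -0.07, 100, 0, 0, 0.98, 0.214, 0.607, -0.07, 100, 0, 0, 0.98, 0.214, 0.607, -0.07, 100, 0, 0, 0.98, 0.214, 0.607, -0.07, 100, 0, 0, 0.98, 0.214, 0.607, -0.07, 100, 0, 0, 0.98, 0.214, 0.607, -0.07, 100, 0, 0, 0.98, 0.214, 0.607, -0.07, 100, 0, 0, 0.98, 0.214, 0.607, -0.07, 100, 0, 0, 0.98, 0.214, 0.607, -0.07, 100, 0, 0, 0.98, 0.214, 0.607, -0.07, 100, 0, 0, 0.98, 0.214, 0.607, -0.07, 100]'

```text
time_s: 2.6
tool_pos: [401.3, 199.0, 320.1]
orientation: [-3.141, 0.0, 1.837]
force: [-0.6, -0.9, 0.6]
grip_width: 0.996
grasp_force: 0.0
```

>>> drive_tool --increments '[0, 0, 0.98, 0.214, 0.607, -0.07, 100, 0, 0, 0.98, 0.214, 0.607, -0.07, 100, 0, 0, 0.98, 0.214, 0.607, -0.07, 100, 0, 0, 0.98, 0.214, 0.607, -0.07, 100, 0, 0, 0, 0, 0, 0, 100, 0, 0, 0, 0, 0, 0, 100]'

```text
time_s: 3.35
tool_pos: [452.4, 343.0, 303.3]
orientation: [-3.14, 0.0, 2.147]
force: [-0.1, 0.4, 0.2]
grip_width: 1.003
grasp_force: 0.0
```

Run:
```python
from h import *
c=cams.get_calibration('wrist');print(c); s=robot.read_state();print(s['tool_pos'],s['orientation'],s['qpos'])
p,d=cams.read_camera('wrist');np.savez('w1.npz',p=p,d=d)
cv2.imwrite('pics/w1.png',p[:,:,::-1])
```

```text
{'fovy': 65.70646984690485, 'cx': 250.9573317527525, 'cy': 189.51405605572504, 'position': array([412.05586537, 406.91602386, 283.12045395]), 'attitude': array([-2.63019694e-01,  5.65241611e-04,  5.76420900e-01])}
[452.36699938 342.9782601  303.32003447] [-3.13994412e+00  4.25767183e-04  2.14692011e+00] [ 5.48977072e-01  1.67873819e-01  1.48335905e+00 -4.71820694e-04
  1.49199617e+00 -2.71088352e-02]
```

View pics/w1.png

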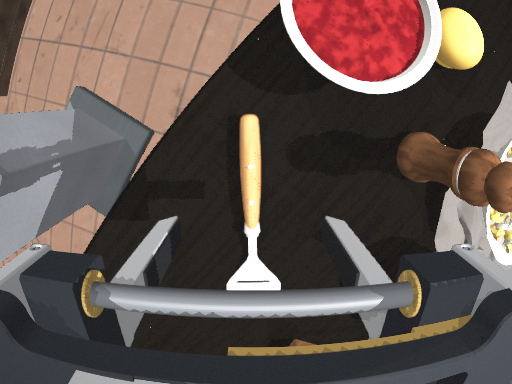

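The wrist view shows the handle from (249,116) to (252,228), with the neck below it, centred between the fingers. I'll refine the grasp from this picture.

Run:
```python
from h import *
Z=np.load('w1.npz');p=Z['p'];hsv=cv2.cvtColor(p,cv2.COLOR_RGB2HSV)
box=np.zeros((384,512),bool);box[100:240,225:275]=1
c=big(box&(hsv[...,1]>70)&(hsv[...,2]>110)&(hsv[...,0]<28))[0]
print(cv2.boundingRect(c))
Q=onplane('wrist',c[:,0],10); print(rect(Q)); b=cv2.boxPoints(cv2.minAreaRect(Q[:,:2].astype(np.float32)));print(b)
```

```text
(240, 114, 21, 114)
(array([442.6, 358.1]), array([ 18.9, 109.7]), 33.39)
[[404.51556 398.74118]
 [464.89233 307.12466]
 [480.6501  317.50925]
 [420.27332 409.12576]]
```

>>> drive_tool --increments '[0, 0, 0.08, 0, 0, -0.4, 100, 0, 0, 0, 0, 0, -0.4, 100, 0, 0, 0, 0, 0, -0.4, 100, 0, 0, 0, 0, 0, -0.3, 100, 0, 0, 0, 0, 0, -0.18, 100, 0, 0, 0, 0, 0, 0, 100]' --newtons 40

```text
time_s: 4.15
tool_pos: [452.5, 343.0, 202.6]
orientation: [-3.14, 0.0, 2.153]
force: [-0.3, 0.4, 0.3]
grip_width: 1.002
grasp_force: 0.0
```

>>> drive_tool --increments '[0, 0, 0, 0, 0, 0, 0, 0, 0, 0, 0, 0, 0, 0, 0, 0, 0, 0, 0, 0, 0, 0, 0, 0, 0, 0, 0, 0, 0, 0, 0, 0, 0, 0, 0, 0, 0, 0, 0, 0, 0, 0, 0, 0, 0, 0, 0, 0, 0, 0, 0, 0, 0, 0, 0, 0]' --newtons 40

```text
time_s: 5.15
tool_pos: [452.6, 343.4, 203.1]
orientation: [-3.141, -0.0, 2.154]
force: [0.7, 0.5, 0.8]
grip_width: 0.185
grasp_force: 7.0
```

>>> drive_tool --increments '[0, 0, 0, 0, 0, 0, 0, 0, 0, 0, 0, 0, 0, 0, 0, 0, 0, 0, 0, 0.1, 0, 0, 0, 0, 0, 0, 0.2, 0, 0, 0, 0, 0, 0, 0.2, 0, 0, 0, 0, 0, 0, 0, 0]'

```text
time_s: 5.9
tool_pos: [453.2, 343.7, 235.3]
orientation: [3.137, 0.0, 2.154]
force: [0.0, -0.0, -1.5]
grip_width: 0.174
grasp_force: 39.9
```

Run:
```python
from h import *
print(cams.get_calibration('wrist'));
p,d=cams.read_camera('wrist');q,_=cams.read_camera('side');np.savez('w2.npz',p=p,d=d)
a=p[:,:,::-1];b=cv2.resize(q[180:340,180:380,::-1],None,fx=2,fy=2)
o=np.zeros((384,800,3),np.uint8);o[:,:400]=a[:,56:456];o[:320,400:]=b
cv2.imwrite('pics/w2.png',o)
```

```text
{'fovy': 65.70646984690485, 'cx': 250.9573317527525, 'cy': 189.51405605572504, 'position': array([412.52533336, 407.47611457, 215.09650276]), 'attitude': array([-0.26273235, -0.00520885,  0.58332197])}
```

View pics/w2.png

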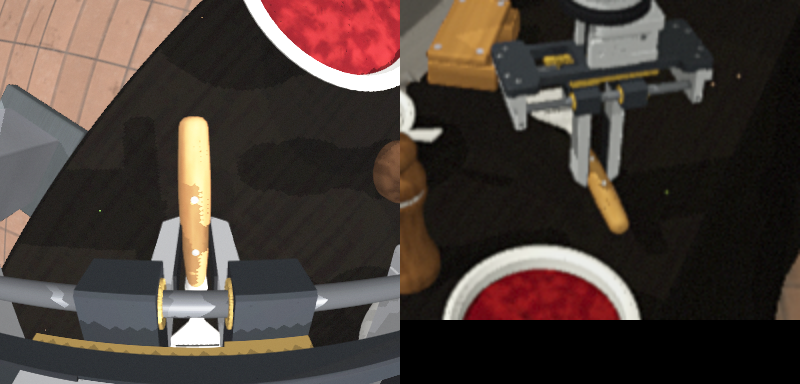

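The slicer is held at 40 N and lifted: the handle is between the fingers at about (195,250) in the left panel. Next I'll carry it in front of the narrow guard.

>>> drive_tool --increments '[0, 0, 0.95, -0.052, -0.255, 0, 0, 0, 0, 0.95, -0.052, -0.255, 0, 0, 0, 0, 0.95, -0.052, -0.255, 0, 0, 0, 0, 0.95, -0.052, -0.255, 0, 0, 0, 0, 0.95, -0.052, -0.255, 0, 0, 0, 0, 0.95, -0.052, -0.255, 0, 0, 0, 0, 0.95, -0.052, -0.255, 0, 0, 0, 0, 0.95, -0.052, -0.255, 0, 0, 0, 0, 0.95, -0.052, -0.255, 0, 0, 0, 0, 0.95, -0.052, -0.255, 0, 0, 0, 0, 0.95, -0.052, -0.255, 0, 0, 0, 0, 0.95, -0.052, -0.255, 0, 0, 0, 0, 0.95, -0.052, -0.255, 0, 0, 0, 0, 0.95, -0.052, -0.255, 0, 0, 0, 0, 0.95, -0.052, -0.255, 0, 0, 0, 0, 0, 0, 0, 0, 0, 0, 0, 0, 0, 0, 0, 0]'

```text
time_s: 8.12
tool_pos: [405.8, 114.2, 232.9]
orientation: [3.141, -0.0, -2.991]
force: [-0.3, 0.6, -0.8]
grip_width: 0.173
grasp_force: 39.9
```

Run:
```python
from h import *
s=robot.read_state();print(s['tool_pos'],s['orientation'])
p,d=cams.read_camera('top');np.savez('t2.npz',p=p,d=d)
q,e=cams.read_camera('side');np.savez('s2.npz',p=q,d=e)
a=cv2.resize(p[120:270,190:340,::-1],None,fx=2.6,fy=2.6);b=cv2.resize(q[130:280,160:310,::-1],None,fx=2.6,fy=2.6)
cv2.imwrite('pics/t2.png',np.hstack([a,b]))
Z=np.load('top.npz');p0,d0=Z['p'],Z['d']
def cloud(n,d):
    uu,vv=np.meshgrid(np.arange(512),np.arange(384))
    o,dr=ray(n,np.c_[uu.ravel(),vv.ravel()]);return (o+dr*d.reshape(-1,1)).reshape(384,512,3)
P=cloud('top',d0)
for (u0,u1) in((210,290),(320,395)):
    m=np.zeros((384,512),bool);m[125:185,u0:u1]=1
    c=big(m&(abs(P[...,2]-43.8)<3.5))[0]
    r=rect(onplane('top',c[:,0],44));print(r)
P2=cloud('top',d);hsv=cv2.cvtColor(p,cv2.COLOR_RGB2HSV)
box=np.zeros((384,512),bool);box[160:240,200:300]=1
m=box&(hsv[...,1]<60)&(hsv[...,2]>110)&(P2[...,2]>15)&(P2[...,2]<50)
c=big(m)[0];print(cv2.boundingRect(c),'z',np.median(P2[m][:,2]))
zz=np.median(P2[m][:,2]);print(rect(onplane('top',c[:,0],zz)),cv2.boxPoints(cv2.minAreaRect(onplane('top',c[:,0],zz)[:,:2].astype(np.float32))))
q3=P2[m];A=np.c_[q3[:,:2]-q3[:,:2].mean(0),np.ones(len(q3))];print('slope',np.linalg.lstsq(A,q3[:,2],rcond=None)[0])
```

```text
[405.81890385 114.15926652 232.94588744] [ 3.14106294e+00 -1.47778096e-04 -2.99054704e+00]
(array([655.7, 152.7]), array([ 70.5, 128.9]), 9.02)
(array([661.3, -99.4]), array([ 70.1, 129.7]), 3.11)
(240, 199, 29, 32) z 32.13542571663629
(array([511.5, 134.2]), array([68.4, 59.7]), 9.8) [[472.75525  157.77599 ]
 [482.92218   98.946236]
 [550.30145  110.59065 ]
 [540.1345   169.42041 ]]
slope [3.19567120e-03 3.30083491e-02 3.22973487e+01]
```

View pics/t2.png

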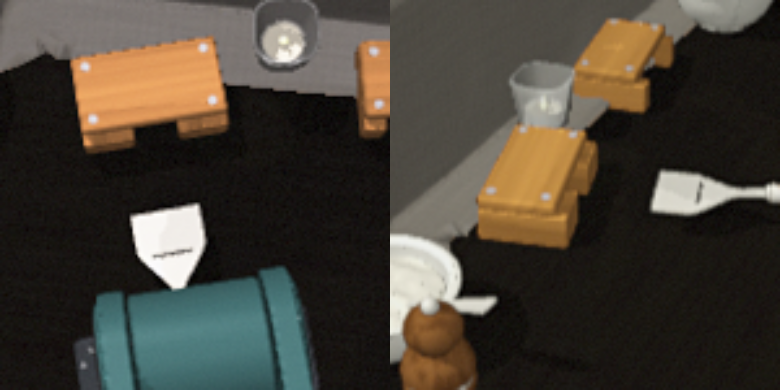

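The blade is in front of the left guard at about (168,235) in the left panel, slightly turned. I'll do one finer check of its yaw and roll tilt.

```bash
cat >> h.py <<'E'
def cloud(n,d):
    uu,vv=np.meshgrid(np.arange(512),np.arange(384))
    o,dr=ray(n,np.c_[uu.ravel(),vv.ravel()]);return (o+dr*d.reshape(-1,1)).reshape(384,512,3)
def front(p,u0,u1,v0,v1,z):
    "sub-pixel front (upper) edge of the white blade in top view"
    g=p.astype(float).min(2); pts=[]
    for u in range(u0,u1):
        col=g[v0:v1,u]; h=110
        k=np.argmax(col>h)
        if k>0: pts.append((u,v0+k-1+(h-col[k-1])/(col[k]-col[k-1])))
    Q=onplane('top',np.array(pts),z)[:,:2]
    vx,vy,x,y=cv2.fitLine(Q.astype(np.float32),cv2.DIST_HUBER,0,.01,.01).ravel()
    if vy<0: vx,vy=-vx,-vy
    return np.degrees(np.arctan2(-vx,vy)),(x,y),Q
E
python3 - <<'E'
from h import *
Z=np.load('t2.npz');p,d=Z['p'],Z['d'];P=cloud('top',d)
def sl(m):
    q=P[m];A=np.c_[q[:,:2]-q[:,:2].mean(0),np.ones(len(q))];return np.linalg.lstsq(A,q[:,2],rcond=None)[0].round(4)
b=np.zeros((384,512),bool);b[125:185,210:290]=1;print('roof',sl(b&(abs(P[...,2]-44)<4)))
b[:]=0;b[125:185,320:395]=1;print('roof2',sl(b&(abs(P[...,2]-44)<4)))
b[:]=0;b[190:240,270:330]=1;print('table',sl(b&(abs(P[...,2])<6)))
b[:]=0;b[201:214,243:266]=1;print('blade',sl(b&(abs(P[...,2]-32)<8)))
a,c,Q=front(p,243,266,185,215,32);print(a,c,Q[[0,-1]])
g=p[196:216:1,238:272:3].min(2);print(g[:8])
E
```

```text
roof [ 1.00000e-03 -1.10000e-03  4.39981e+01]
roof2 [2.30000e-03 1.00000e-04 4.39371e+01]
table [-1.700e-03  2.000e-04  2.201e-01]
blade [-1.30000e-02 -1.22000e-02  3.14457e+01]
9.591017 (np.float32(547.47186), np.float32(136.59013)) [[543.56232524 161.67624508]
 [552.11984478 111.48270009]]
[[ 20  21  17  12  17   9  15  21  15  11   8  17]
 [ 10  14  18  17  15  21  15  22  13   5  19  12]
 [ 12  14  20  14  15   9  11   1  60 138  14  14]
 [ 20  18  14  14   5   0  24  98 172 244   9  13]
 [ 20  15  15  11  26 106 148 199 241 243   3  11]
 [ 15   3   0  76 165 220 241 237 233 240   6  12]
 [ 18  73 160 191 253 249 232 233 231 238   3  12]
 [ 17 189 254 250 245 244 232 232 232 236   6  14]]
```

>>> drive_tool --increments '[0, 0, -0.12, 0, 0, -0.25, 0, 0, 0, 0, 0, 0, -0.15, 0, 0, 0, 0, 0, 0, -0.08, 0, 0, 0, 0, 0, 0, 0, 0, 0, 0, 0, 0, 0, 0, 0]'

```text
time_s: 8.85
tool_pos: [406.0, 113.9, 204.4]
orientation: [3.141, 0.0, -2.999]
force: [0.4, 0.2, -0.9]
grip_width: 0.171
grasp_force: 39.9
```

>>> drive_tool --increments '[0, 0, 0, 0.1, 0.016, 0, 0, 0, 0, 0, 0.2, 0.031, 0, 0, 0, 0, 0, 0.2, 0.031, 0, 0, 0, 0, 0, 0.2, 0.031, 0, 0, 0, 0, 0, 0.2, 0.031, 0, 0, 0, 0, 0, 0, 0, 0, 0, 0, 0, 0, 0, 0, 0, 0]'

```text
time_s: 9.72
tool_pos: [459.7, 122.3, 204.0]
orientation: [3.141, -0.001, -2.999]
force: [-0.7, -0.5, -0.4]
grip_width: 0.171
grasp_force: 39.9
```

Run:
```python
from h import *
s=robot.read_state();print(s['tool_pos'],s['orientation'],s['force'],s['ft_torque'])
p,d=cams.read_camera('top');np.savez('t3.npz',p=p,d=d);P=cloud('top',d)
cv2.imwrite('pics/t3.png',cv2.resize(p[125:225,200:300,::-1],None,fx=5,fy=5))
hsv=cv2.cvtColor(p,cv2.COLOR_RGB2HSV);box=np.zeros((384,512),bool);box[150:225,215:290]=1
m=box&(hsv[...,1]<60)&(hsv[...,2]>110);c=big(m)[0];print(cv2.boundingRect(c),rect(onplane('top',c[:,0],2)),cv2.boxPoints(cv2.minAreaRect(onplane('top',c[:,0],2)[:,:2].astype(np.float32))),np.median(P[m][:,2]))
```

```text
[459.66528646 122.29360533 204.04150841] [ 3.14149271e+00 -9.59049872e-04 -2.99894616e+00] [-0.65619845 -0.54024872 -0.42425343] [ 0.06588545 -0.14945605  0.04390226]
(238, 179, 28, 22) (array([577.2, 142.4]), array([47.2, 62.4]), 7.61) [[549.69714 170.22314]
 [557.953   108.39568]
 [604.7661  114.6467 ]
 [596.51025 176.47415]] 2.760593091981491
```

View pics/t3.png

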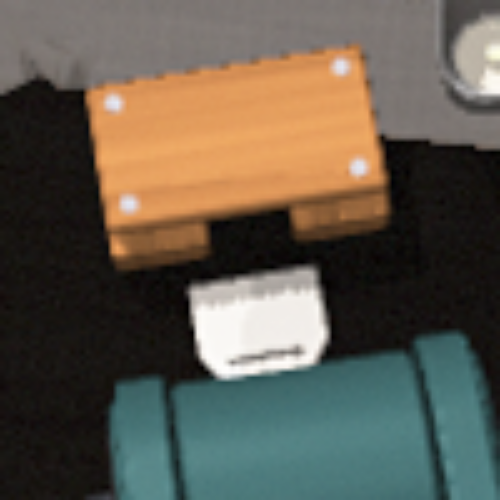

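The blade front edge at (190,287) to (318,265) is about 10 mm short of the posts and roughly square. It sits about 2 mm left of centre, so I'll correct that and then push.

>>> drive_tool --increments '[0, 0, 0, 0.05, -0.025, 0, 0, 0, 0, 0, 0.04, 0.006, 0, 0, 0, 0, 0, 0.03, 0.005, 0, 0, 0, 0, 0, 0.03, 0.005, 0, 0, 0, 0, 0, 0, 0, 0, 0]'

```text
time_s: 10.4
tool_pos: [468.9, 121.8, 204.3]
orientation: [3.141, 0.0, -2.999]
force: [-1.1, 0.3, -1.5]
grip_width: 0.174
grasp_force: 39.9
```

>>> drive_tool --increments '[0, 0, 0, 0.03, 0.005, 0, 0, 0, 0, 0, 0, 0, 0, 0]'

```text
time_s: 10.65
tool_pos: [470.7, 122.1, 204.3]
orientation: [3.141, 0.0, -2.999]
force: [-0.1, 0.1, -0.9]
grip_width: 0.17
grasp_force: 39.9
```

>>> drive_tool --increments '[0, 0, 0, 0.03, 0.005, 0, 0, 0, 0, 0, 0, 0, 0, 0]'

```text
time_s: 10.9
tool_pos: [472.4, 122.4, 204.2]
orientation: [3.141, -0.0, -2.999]
force: [-0.6, -0.3, -1.5]
grip_width: 0.171
grasp_force: 39.9
```

>>> drive_tool --increments '[0, 0, 0, 0.03, 0.005, 0, 0, 0, 0, 0, 0, 0, 0, 0]'

```text
time_s: 11.15
tool_pos: [473.3, 122.6, 203.5]
orientation: [3.141, -0.004, -2.999]
force: [-4.1, 0.3, -0.5]
grip_width: 0.172
grasp_force: 39.8
```

>>> drive_tool --increments '[0, 0, 0, 0.03, 0.005, 0, 0, 0, 0, 0, 0, 0, 0, 0]'

```text
time_s: 11.4
tool_pos: [474.2, 122.9, 203.0]
orientation: [3.141, -0.008, -2.999]
force: [-8.5, -0.4, 1.2]
grip_width: 0.172
grasp_force: 39.7
```

Run:
```python
from h import *
p,d=cams.read_camera('top');q,e=cams.read_camera('side')
a=cv2.resize(p[135:215,210:290,::-1],None,fx=5,fy=5);b=cv2.resize(q[160:240,180:260,::-1],None,fx=5,fy=5)
cv2.imwrite('pics/t4.png',np.hstack([a,b]))
print(robot.read_state()['force'])
```

```text
[-7.45072355 -0.60957167 -0.07122138]
```

View pics/t4.png

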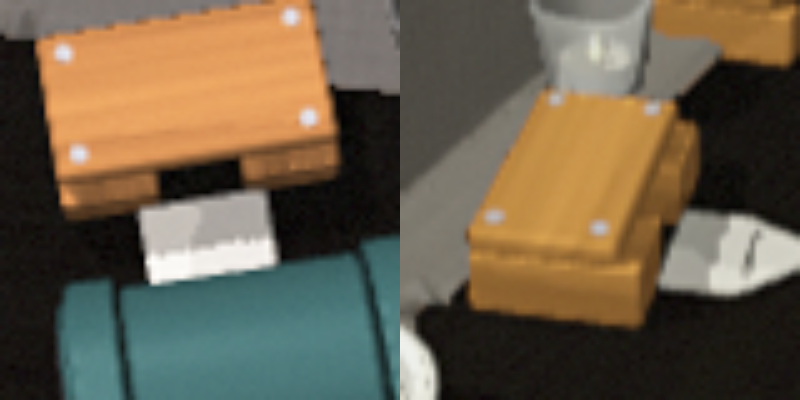

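The blade touches both posts, with its front edge at (140,208) to (270,190) spanning the gap and the force rising to 8 N. I'll push a little more, then draw back.

>>> drive_tool --increments '[0, 0, 0, 0.03, 0.005, 0, 0, 0, 0, 0, 0, 0, 0, 0, 0, 0, 0, 0, 0, 0, 0, 0, 0, 0, 0, 0, 0, 0]'

```text
time_s: 12.0
tool_pos: [475.0, 123.0, 202.9]
orientation: [3.141, -0.012, -2.999]
force: [-11.6, -1.6, 4.8]
grip_width: 0.174
grasp_force: 39.6
```

>>> drive_tool --increments '[0, 0, 0, -0.1, -0.016, 0, 0, 0, 0, 0, -0.3, -0.047, 0, 0, 0, 0, 0, -0.4, -0.063, 0, 0, 0, 0, 0, -0.4, -0.063, 0.1, 0, 0, 0, 0, 0, 0, 0.1, 0, 0, 0, 0, 0, 0, 0, 0]'

```text
time_s: 12.75
tool_pos: [407.2, 112.0, 217.7]
orientation: [-3.142, 0.005, -2.999]
force: [-0.1, -0.0, -1.0]
grip_width: 0.175
grasp_force: 39.9
```

>>> drive_tool --increments '[0, 0, -0.215, 0.018, -0.3, 0, 0, 0, 0, -0.215, 0.018, -0.6, 0, 0, 0, 0, -0.215, 0.018, -0.7, 0, 0, 0, 0, -0.215, 0.018, -0.7, 0, 0, 0, 0, -0.215, 0.018, -0.7, 0, 0, 0, 0, -0.215, 0.018, -0.5, 0, 0, 0, 0, 0, 0, -0.255, 0, 0, 0, 0, 0, 0, 0, 0, 0, 0, 0, 0, 0, 0, 0, 0]'

```text
time_s: 13.88
tool_pos: [412.4, -112.7, 216.1]
orientation: [3.141, -0.0, -3.101]
force: [0.7, 0.2, -1.4]
grip_width: 0.169
grasp_force: 39.9
```

Run:
```python
from h import *
s=robot.read_state();print(s['tool_pos'],s['orientation'],s['force'])
p,d=cams.read_camera('top');np.savez('t5.npz',p=p,d=d);P=cloud('top',d)
cv2.imwrite('pics/t5.png',cv2.resize(p[120:240,300:420,::-1],None,fx=5,fy=5))
hsv=cv2.cvtColor(p,cv2.COLOR_RGB2HSV);box=np.zeros((384,512),bool);box[165:235,315:400]=1
m=box&(hsv[...,1]<60)&(hsv[...,2]>110);c=big(m)[0];x,y,w,h=cv2.boundingRect(c);print((x,y,w,h),rect(onplane('top',c[:,0],2)),cv2.boxPoints(cv2.minAreaRect(onplane('top',c[:,0],2)[:,:2].astype(np.float32))),np.median(P[m][:,2]))
a,cc,Q=front(p,x+3,x+w-3,y-8,y+12,2);print(a,cc)
```

```text
[ 412.44655669 -112.70858349  216.12668881] [ 3.14078801e+00 -1.92169898e-04 -3.10136051e+00] [ 0.65356165  0.21547276 -1.39203138]
(345, 196, 28, 39) (array([ 513.7, -108.3]), array([88.3, 62.7]), 3.23) [[ 467.84735  -79.53627]
 [ 471.38055 -142.09354]
 [ 559.56476 -137.1129 ]
 [ 556.03156  -74.55563]] 14.975496788857868
3.3156922 (np.float32(557.6969), np.float32(-107.39841))
```

View pics/t5.png

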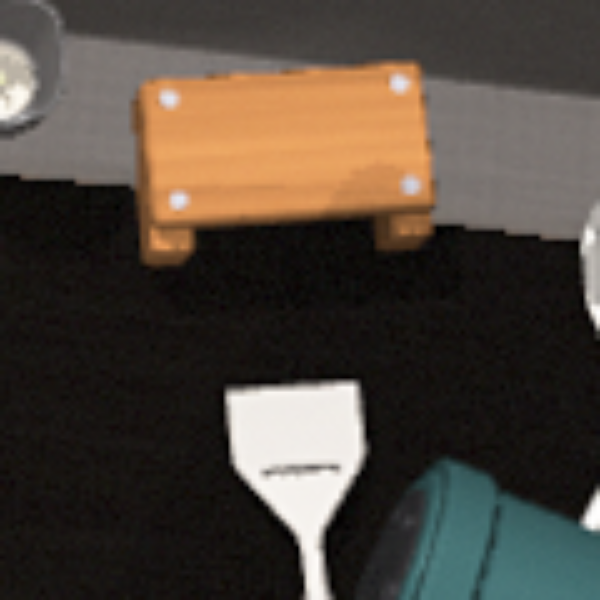

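The blade's front edge at (226,388) to (360,381) is square to the wide opening at (193–377) and still 13 mm up. I'll lower it and slide in.

>>> drive_tool --increments '[0, 0, 0, 0, -0.025, -0.1, 0, 0, 0, 0, 0, 0, -0.1, 0, 0, 0, 0, 0, 0, 0, 0, 0, 0, 0, 0, 0, 0, 0]'

```text
time_s: 14.42
tool_pos: [412.3, -114.8, 204.2]
orientation: [3.141, -0.0, -3.102]
force: [-0.1, -0.3, -1.3]
grip_width: 0.168
grasp_force: 39.9
```

>>> drive_tool --increments '[0, 0, 0, 0.1, 0.005, 0, 0, 0, 0, 0, 0.25, 0.014, 0, 0, 0, 0, 0, 0.25, 0.014, 0, 0, 0, 0, 0, 0.25, 0.014, 0, 0, 0, 0, 0, 0.25, 0.014, 0, 0, 0, 0, 0, 0.25, 0.014, 0, 0, 0, 0, 0, 0.25, 0.014, 0, 0, 0, 0, 0, 0.25, 0.014, 0, 0, 0, 0, 0, 0, 0, 0, 0]'

```text
time_s: 15.55
tool_pos: [524.3, -108.7, 204.3]
orientation: [-3.142, 0.0, -3.102]
force: [-0.7, 0.3, -0.8]
grip_width: 0.174
grasp_force: 39.9
```

>>> drive_tool --increments '[0, 0, 0, 0.1, 0.005, 0, 0, 0, 0, 0, 0.1, 0.005, 0, 0, 0, 0, 0, 0, 0, 0, 0, 0, 0, 0, 0, 0, 0, 0]'

```text
time_s: 16.05
tool_pos: [535.2, -108.1, 204.3]
orientation: [3.141, -0.0, -3.102]
force: [0.0, 0.3, -0.9]
grip_width: 0.174
grasp_force: 39.9
```

Run:
```python
from h import *
s=robot.read_state();print(s['tool_pos'],s['orientation'],s['force'])
p,d=cams.read_camera('top');q,e=cams.read_camera('side');w,_=cams.read_camera('wrist')
a=cv2.resize(p[120:220,300:400,::-1],None,fx=4,fy=4);b=cv2.resize(q[120:220,200:300,::-1],None,fx=4,fy=4)
cv2.imwrite('pics/t6.png',np.hstack([a,b]))
```

```text
[ 535.15305898 -108.13064889  204.30309548] [ 3.14149335e+00 -2.35611492e-04 -3.10227582e+00] [ 0.03187182  0.25192396 -0.867519  ]
```

View pics/t6.png

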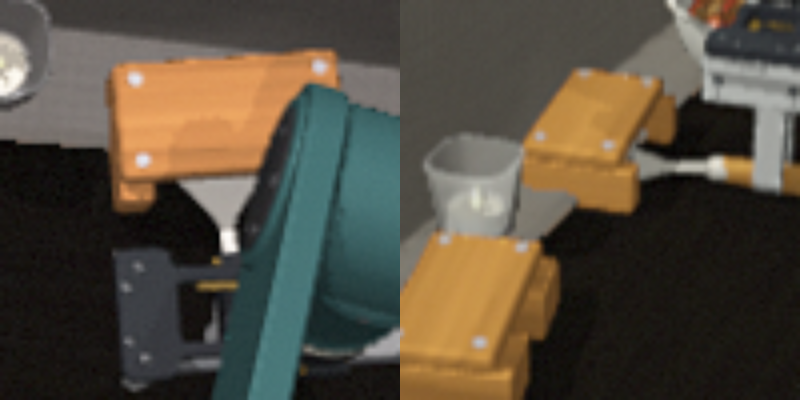

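The broad part of the blade is under the roof and only the taper shows, at (215,195). I'll nudge 2.5 mm further, set it down and release.

>>> drive_tool --increments '[0, 0, 0, 0.04, 0.002, 0, 0, 0, 0, 0, 0, 0, -0.015, 0, 0, 0, 0, 0, 0, -0.012, 0, 0, 0, 0, 0, 0, 0, 0]'

```text
time_s: 16.7
tool_pos: [537.8, -108.0, 203.0]
orientation: [-3.142, 0.0, -3.102]
force: [-0.7, -0.3, 1.3]
grip_width: 0.174
grasp_force: 39.9
```

>>> drive_tool --increments '[0, 0, 0, 0, 0, 0, 30, 0, 0, 0, 0, 0, 0, 40, 0, 0, 0, 0, 0, 0, 60, 0, 0, 0, 0, 0, 0, 60, 0, 0, 0, 0, 0, 0, 60, 0, 0, 0, 0, 0, 0, 60]'

```text
time_s: 17.45
tool_pos: [537.7, -108.0, 202.7]
orientation: [3.142, 0.0, -3.102]
force: [0.5, -0.1, -0.3]
grip_width: 0.602
grasp_force: 0.0
```

>>> drive_tool --increments '[0, 0, 0, 0, 0, 0.2, 60, 0, 0, 0, 0, 0, 0.6, 60, 0, 0, 0, 0, 0, 0.8, 60, 0, 0, 0, -0.8, 0, 0.5, 60, 0, 0, 0, -0.8, 0, 0.5, 60, 0, 0, 0, -0.8, 0, 0.5, 60, 0, 0, 0, -0.8, 0, 0, 60, 0, 0, 0, 0, 0, 0, 60, 0, 0, 0, 0, 0, 0, 60]'

```text
time_s: 18.58
tool_pos: [345.9, -108.0, 389.4]
orientation: [-3.141, 0.002, -3.102]
force: [0.7, 0.1, 0.8]
grip_width: 0.603
grasp_force: 0.0
```

Run:
```python
from h import *
s=robot.read_state();print(s['tool_pos'],s['time_s'])
p,d=cams.read_camera('top');q,e=cams.read_camera('side');np.savez('t7.npz',p=p,d=d)
a=cv2.resize(p[120:240,300:400,::-1],None,fx=4,fy=4);b=cv2.resize(q[100:220,220:320,::-1],None,fx=4,fy=4)
cv2.imwrite('pics/t7.png',np.hstack([a,b]))
hsv=cv2.cvtColor(p,cv2.COLOR_RGB2HSV);box=np.zeros((384,512),bool);box[185:260,320:400]=1
m=box&(hsv[...,1]>70)&(hsv[...,2]>90)&(hsv[...,0]<28)
c=big(m)[0];print(cv2.boundingRect(c),rect(onplane('top',c[:,0],12)),cv2.boxPoints(cv2.minAreaRect(onplane('top',c[:,0],12)[:,:2].astype(np.float32))))
```

```text
[ 345.88826622 -107.98537126  389.35674336] 18.575
(356, 190, 11, 46) (array([ 519. , -107.4]), array([105.1,  19.2]), 3.16) [[ 466.00134 -100.72436]
 [ 467.05957 -119.91584]
 [ 572.03577 -114.12711]
 [ 570.97754  -94.93563]]
```

View pics/t7.png

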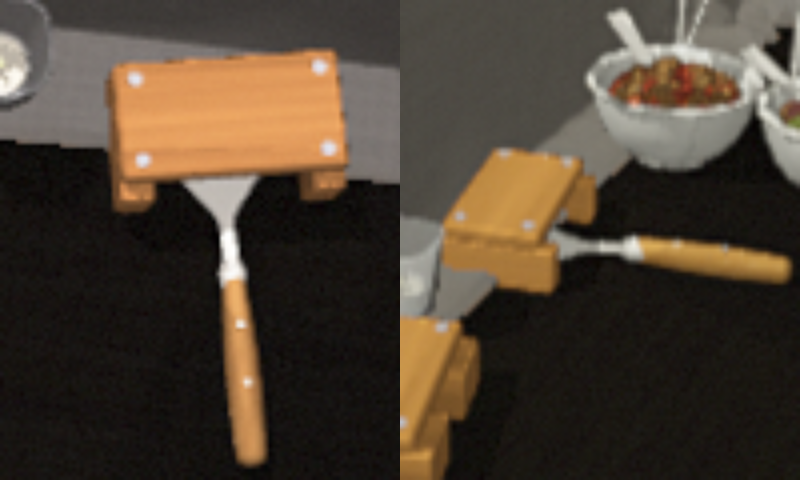

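The slicer lies flat and square in the wide guard, and only its taper shows in front of the roof at (185–258,180). By estimate the front edge is 22–26 mm past the guard's origin, inside the allowed 14–31 mm.

```bash
python3 -c "
from h import *
print(ticket.sign_off())"
```

```text
the job is handed in; nothing more can be done
None
```

The job is handed in at about 19 s: the blade jammed against both posts of the narrow (left) guard at about 12 N, was drawn back, and now lies flat in the wide (right) guard with its broad part under the roof and the gripper clear.

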